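# Gauge the blind spacer and present it hole-up

## Task

The long square aluminium spacer is bored blind from one end only; its other end has just a shallow recess of the same width, so find the hole by feel: slide the spacer, hole first, onto the pin of the bore-depth gauge until the pin bottoms in the hole and the spacer has pushed the sliding collar back to show the depth. Then draw it off, leaving the collar at its reading, turn it hole straight up ready to be filled with adhesive, and finish still holding it like that in the gripper, still and in the clear at least 15 cm above the table. Leave the other parts and tools where they are.

Things in the scene. Friction and masses are not known exactly. Their poses are not given: they have to be found in the camera images.
- spacer: Long spacer: aluminium square bar 36 x 36 x 60 mm, about 0.16 kg, lying on a long side. Origin: centre of that side, 18 mm below the bar's axis. x runs along the bar, out of the end with the blind hole (round, 20 mm wide, 30 mm deep, on the axis); the -x end has a recess 20 mm wide, only 5 mm deep. z starts up. x may point 70 degrees to the right of straight ahead, or anything up to 210 degrees to the left.
- spacer_mouth (a point): Centre of the mouth of the spacer's blind hole, on the bar's axis in the plane of its end face: 30 mm along the spacer's x and 18 mm along its z from its origin. Axes as the spacer's.
- gauge: Bore-depth gauge, fixed to the table: foot 96 x 56 x 14 mm (62 mm behind to 34 mm before the origin), at its rear an upright 40 mm wide, 76 mm high, from whose face (25 mm behind the origin) a level steel pin 13 mm thick stands out 120 mm along +x, 60 mm above the table, its last 8 mm tapering to 7 mm. Origin: on the table under the pin. x points out of the tip, roughly to the robot's right; z up.
- gauge_tip (a point): Centre of the pin's tip, 95 mm along the gauge's x from its origin and 60 mm above the table. Axes as the gauge's: the spacer is pushed on along -x. The pin stops in the bottom of the hole with 90 mm of it still bare before the upright.
- collar (a joint): Knurled steel collar, 33 mm across, 14 mm long, sliding on the pin: distance in m of its front face behind the pin's tip, so the depth reading. It starts between 0.008 and 0.016, moves back (growing value) when pushed with about 3 N and stays where it is left; with the pin at the bottom of the hole it reads 0.030. It could be pushed on to 0.090.
- collar_face (a point): Centre of the collar's front face, on the pin's axis; this face meets the spacer's end face. (A tall dark blue fin, fixed, stands at the robot's left, from x = 0.06 to 0.47 and y = 0.17 to 0.28 m, higher than the arm: a thick upper arm swung straight ahead or to the left runs into it, so keep its base turned at least 6 degrees to the right.)
- short_spacer: Another spacer, not to be used: same square bar, 36 x 36 mm but only 36 mm long. Origin: centre of its underside.
- round_bush: A round aluminium bush standing on its flange, 40 mm across, 34 mm high; not to be used. Origin: centre of its underside.
- sanding_block: Sanding block, 60 x 100 x 30 mm; to be left alone. Origin: centre of its underside.
- marker: Black felt marker lying down, 133 mm long, 18 mm thick; to be left alone. Origin: centre of its underside.

How it is judged:
By the outcome, as a careful person would: the job done as asked, in the order asked, and still so for the second after the job is handed in, while the arm keeps its last pose, push and grip.
It also fails if it takes over 64 s, if anything falls off the work surface, if the arm or the gripper's body presses on something with over 40 N, if the wrist force passes 120 N, or if a joint passes its speed limit or range.

## Robot

A 7-joint arm with a two-finger parallel gripper is mounted at the origin on a cart in front of the work surface, level with it; the furniture and walls round the work are solid. World frame = base frame: x ahead of the robot, y to its left, z up, the work surface at z = 0. Lengths are in m, angles in rad, forces in N, time in s.
With the tool pointing down it reaches from about 0.4 to 0.85 m from the base axis. Payload 10.4 kg.
Tool frame: the origin (TCP) lies at the centre of the arm's flange, where the gripper is bolted on; the fingertips stand 182 mm ahead of it and the grasp point (between the pads) lies 164 mm ahead of it; z points along the fingers, y is the line along which they close (so a half turn about z gives the same grasp; the last joint's range is limited). The gripper opens to 87 mm and grips with 3 to 60 N. Pads are 19 mm wide; open, the fingers measure 117 mm over their backs; the gripper's body (75 mm by 190 mm) begins 51 mm behind the grasp point.
Start: joints at [1.311, 0.332, -0.065, 1.46, 0.022, 1.35, -0.088], TCP at [0.147, -0.608, 0.405] pointing down, gripper open.
Joint ranges: [-2.6, 2.6], [-0.5, 2.12], [-1.47, 1.34], [0.16, 2.42], [-1.27, 4.41], [0.06, 2.06], [-2.6, 2.6]. Speed limits (rad/s): [2.22, 2.22, 2.79, 2.79, 3.14, 3.14, 3.14].

## Interface

Orientations are given as a unit quaternion [x, y, z, w].
In Python, from bench import r, eyes, job gives the robot as it stands. The module is installed in compiled form; this text tells all that it offers.
- The arm moves only by the shell command python3 -m inch 'ROWS' [OPENING] [FORCE]. ROWS is JSON, a list of rows, each a list of 6 numbers: the shift along the tool's x, y, z normalised to -1 to 1, where 1 is 4 cm, then the turn, a rotation vector about the tool's x, y, z normalised to -1 to 1, where 1 is 0.12 rad. In form: [[x, y, z, wx, wy, wz], ...]. A call has exactly 5 rows; each row shifts and turns the commanded pose from where the row before left it, along the tool's axes as they then stand; what a row does not reach is not made up. A row lasts 1/12 s, in which the tool goes at most 41.7 mm and 7.16 degrees, less where a joint would pass 70% of its speed; a pose out of reach is approached as far as the arm can. A call with a number of a shift or a turn outside -1 to 1 is refused whole. A call with a gripper value outside its range is refused whole. OPENING is the gripper command: -1 is shut, 1 is fully open, values between are in proportion, set as the call begins (- or left out, the last holds). The fingers move at their own pace and stop on an object; FORCE is the grip in N (left out, the last holds). Time passes only in rows, so rows that do not move let the fingers close, or fill a call up. It gives the time, the measured TCP pose, the force, the opening and the grip force at its end, in the units of the state.
- r.read_state(): the state, without advancing time (a new reading comes with each control period).
- eyes.camera(name): name is "scene" or "top" or "wrist"; returns a dict with "pixels" (420x560x3 uint8, red, green, blue), "fx", "fy", "cx", "cy" (pixels), "extrinsics" (4x4, takes a point from camera to world coordinates). Camera axes: x right, y down, z forward; pixel columns grow to the right and rows downward; lengths in m; the calibration is good to about 2 mm. The wrist camera is an equidistant fisheye: a pixel r from the principal point sees the ray r / f radians off the axis. A picture is of the moment at which its call begins. There is no depth.
- job.close_job(): hands the job in; it is judged then, once.
The state is a dict: "time": time; "joint_positions": joint angles; "joint_vel": joint speeds; "joint_torque": joint torques, N m; "ee_pos": TCP position; "eef_rot": TCP orientation; "ft_force": force on the tool from outside, world axes, zero at the start; "torque": the same for the moment, N m; "width": finger opening in m; "grip_force": force on a finger pad.
Only numpy, scipy, OpenCV 4.12 (cv2) and the standard library are available. Lean on these libraries where they do the work, as an engineer would, in place of code of your own. Each camera call takes 0.05 s, during which the arm holds its last target. There are 200 camera calls.

## Working session

There is one attempt and no reset: what is moved stays moved. The work goes in short steps, Python scripts to look and compute and a shell command to move; the robot and the scene stay as the last step left them, time stands still between calls to the robot, and variables do not carry over. Pictures are saved under pics/ and viewed, at most 10 in all, crops included, and the job is handed in when it is done.

```bash
mkdir -p pics
python3 - <<'E'
from bench import r,eyes,job
import cv2,numpy as np
ims=[]
for n in ["scene","top","wrist"]:
    c=eyes.camera(n); print(n,c['fx'],c['fy'],c['cx'],c['cy']); print(np.round(c['extrinsics'],4).tolist())
    cv2.imwrite(f"pics/{n}0.png",c['pixels'][:,:,::-1])
print(r.read_state())
E
```

```text
scene 435.18224401696375 435.18224401696375 280.4123970300234 207.43604132480192
[[0.8844, -0.2809, 0.3726, 0.2892], [-0.4661, -0.5697, 0.6769, -0.6661], [0.0221, -0.7724, -0.6348, 0.6178], [0.0, 0.0, 0.0, 1.0]]
top 537.6751440828727 537.6751440828727 286.99075948692496 201.6417424687875
[[-0.0209, -0.9811, 0.1921, 0.4127], [-0.9997, 0.0184, -0.0149, -0.0708], [0.011, -0.1924, -0.9813, 0.966], [0.0, 0.0, 0.0, 1.0]]
wrist 325.19226210127806 325.19226210127806 282.23946472520936 213.54632280732721
[[0.2349, -0.9372, -0.2579, 0.2176], [-0.972, -0.2265, -0.0622, -0.5904], [-0.0001, 0.2653, -0.9642, 0.3844], [0.0, 0.0, 0.0, 1.0]]
{'time': 0.15, 'joint_positions': array([ 1.31141271,  0.33272904, -0.06470573,  1.46074553,  0.02160832,
        1.34987392, -0.08848696]), 'joint_vel': array([-1.12214838e-03, -3.65038460e-04, -1.67414232e-03, -3.42191486e-03,
       -7.91939687e-05, -2.82330455e-04, -5.92541679e-04]), 'joint_torque': array([ 1.38689153e-03, -6.23631835e+01,  2.50604464e-02, -3.90146399e+01,
       -6.13379921e-02,  3.70948773e-02,  5.97168446e-05]), 'ee_pos': array([ 0.14659932, -0.60746989,  0.40413652]), 'eef_rot': array([ 9.92997539e-01,  1.18133849e-01, -8.76601864e-05, -5.22797901e-04]), 'ft_force': array([-1.91561264e-03,  2.30865850e-05,  6.36412879e-02]), 'torque': array([ 0.03861056,  0.03112114, -0.08206141]), 'grip_force': 0.0, 'width': 0.0869355246523547}
```

View pics/top0.png

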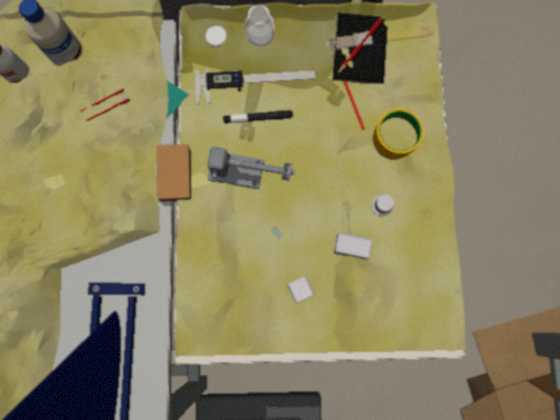

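View pics/scene0.png

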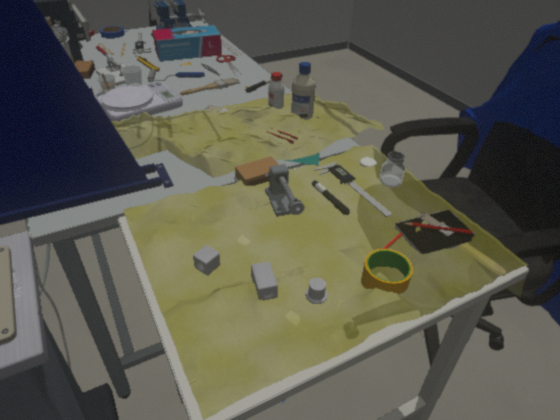

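Top: long spacer near (353,246), short spacer (300,290), bush (384,204), gauge with its tip near (290,171). Scene: spacer near (264,281), gauge tip near (294,207). Next, one enlarged composite for pixel-exact points.

Run:
```python
import cv2,numpy as np
t=cv2.imread("pics/top0.png");s=cv2.imread("pics/scene0.png");
def crop(im,u,v,w,h):
    c=cv2.resize(im[v:v+h,u:u+w],(400,300),interpolation=cv2.INTER_CUBIC)
    k=400/w
    for i in range(0,w,10):
        cv2.line(c,(int(i*k),0),(int(i*k),6 if i%50 else 12),(0,0,255),1)
    for j in range(0,h,10): cv2.line(c,(0,int(j*k)),(6,int(j*k)),(0,0,255),1)
    cv2.putText(c,f"{u},{v} k={k:.1f}",(250,290),0,.45,(0,0,255),1)
    return c
cv2.imwrite("pics/comp.png",np.vstack([np.hstack([crop(t,320,220,60,45),crop(s,235,255,60,45)]),np.hstack([crop(t,200,135,100,75),crop(s,250,150,80,60)])]))
```

```text
(no output)
```

View pics/comp.png

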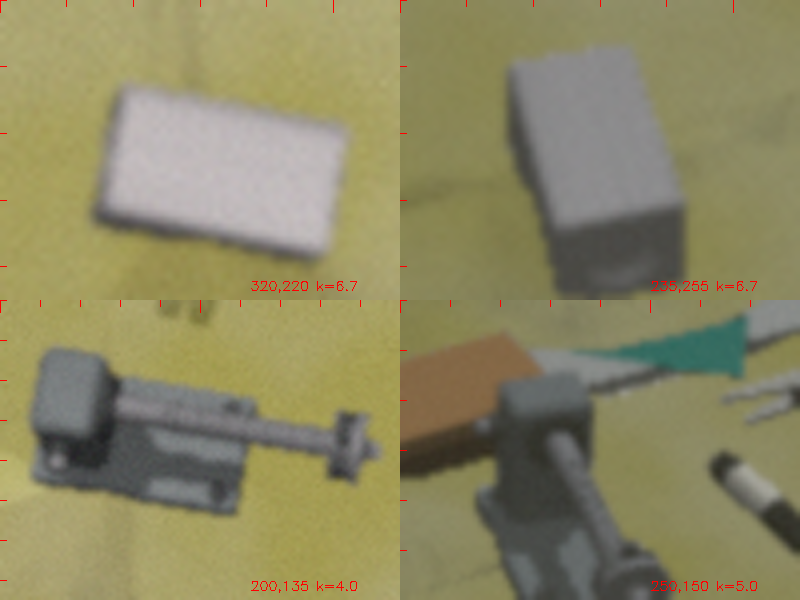

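View pics/wrist0.png

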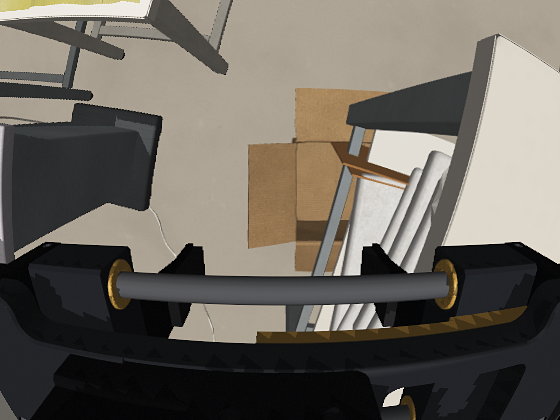

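Hole end cannot be seen directly, but the bar's axis heading is about −100° or +80°, and only +80° lies in the allowed range; the narrow crescent on the near end also looks like the shallow recess. Now metric positions.

```bash
cat > h.py <<'E'
import numpy as np,cv2
K={'scene':(435.182,280.412,207.436),'top':(537.675,286.991,201.642)}
E={'scene':np.array([[0.8844,-0.2809,0.3726,0.2892],[-0.4661,-0.5697,0.6769,-0.6661],[0.0221,-0.7724,-0.6348,0.6178]]),
'top':np.array([[-0.0209,-0.9811,0.1921,0.4127],[-0.9997,0.0184,-0.0149,-0.0708],[0.011,-0.1924,-0.9813,0.966]])}
def ray(n,u,v):
    f,cx,cy=K[n]; return E[n][:,3],E[n][:,:3]@np.array([(u-cx)/f,(v-cy)/f,1])
def at(n,u,v,z):
    o,d=ray(n,u,v); return o+d*(z-o[2])/d[2]
def proj(n,p):
    f,cx,cy=K[n]; q=E[n][:,:3].T@(np.array(p)-E[n][:,3]); return f*q[:2]/q[2]+[cx,cy]
E
python3 - <<'E'
from h import *
t=cv2.imread("pics/top0.png")
k=8;c=cv2.resize(t[222:272,322:384],None,fx=k,fy=k,interpolation=cv2.INTER_CUBIC)
sat=cv2.cvtColor(c,cv2.COLOR_BGR2HSV)
m=((sat[...,1]<45)&(sat[...,2]>130)).astype(np.uint8)
m=cv2.morphologyEx(m,cv2.MORPH_OPEN,np.ones((15,15)))
cs=max(cv2.findContours(m,0,2)[0],key=cv2.contourArea)
b=cv2.boxPoints(cv2.minAreaRect(cs)); b=(b+.5)/k-.5+[322,222]
P=np.array([at('top',*q,.036) for q in b]); print(b.round(1),P.round(4),P.mean(0))
for i in range(4):
    e=P[(i+1)%4]-P[i]; print(np.linalg.norm(e),np.degrees(np.arctan2(e[1],e[0])))
print('scene reproj of spacer ctr',proj('scene',P.mean(0)))
a=at('top',228.75,161.25,.06);tip=at('top',294.5,172.3,.06)
e=tip-a;print(a,tip,np.linalg.norm(e),np.degrees(np.arctan2(e[1],e[0])),proj('scene',tip))
print('collar',at('top',287,171.6,.06),'other:',at('top',384,204,.02),at('top',300,290,.036),at('top',258,116,.018))
E
```

```text
[[333.4 250.7]
 [337.4 231.3]
 [372.5 238.5]
 [368.6 257.9]] [[ 0.5065 -0.1635  0.036 ]
 [ 0.5403 -0.1717  0.036 ]
 [ 0.5265 -0.2326  0.036 ]
 [ 0.4929 -0.2239  0.036 ]] [ 0.51654003 -0.19794617  0.036     ]
0.03473454132441355 -13.681369983332093
0.06236642082218307 -102.80965996861961
0.03467944515553745 165.59474543192894
0.06192925113296817 77.25003537157608
scene reproj of spacer ctr [263.47455599 274.50626344]
[0.6635881  0.01530905 0.06      ] [ 0.64170806 -0.09867652  0.06      ] 0.1160665611492007 -100.86600845712074 [297.90619984 211.72215611]
collar [ 0.64319545 -0.08568435  0.06      ] other: [ 0.59031306 -0.25918587  0.02      ] [ 0.44058825 -0.10392042  0.036     ] [ 0.7610055  -0.03485092  0.018     ]
```

```bash
cat >> h.py <<'E'
from scipy.spatial.transform import Rotation as Ro
def Rdown(xh,tilt=0):
    "tool pointing down, tool x at heading xh deg; tilt deg about tool y"
    a=np.radians(xh);x=np.array([np.cos(a),np.sin(a),0]);z=np.array([0,0,-1.])
    return Ro.from_matrix(np.c_[x,np.cross(z,x),z])*Ro.from_rotvec([0,np.radians(tilt),0])
def plan(p1,R1,n,p0=None,R0=None):
    if p0 is None:
        from bench import r
        s=r.read_state();p0=s['ee_pos'];R0=Ro.from_quat(s['eef_rot'])
    w=(R0.inv()*R1).as_rotvec(); d=(np.array(p1)-p0)/n; R=R0; rows=[]
    for i in range(n):
        rows.append(list(np.round(np.r_[R.inv().apply(d)/.04,w/n/.12],2)+0.)); R=R*Ro.from_rotvec(w/n)
    for i in range(0,n,5): print([[float(v) for v in q] for q in rows[i:i+5]])
E
python3 -c "
from h import *
plan([.5165,-.198,.33],Rdown(77.25),15)"
```

```text
[[0.76, -0.52, 0.12, 0.0, 0.0, -0.62], [0.8, -0.46, 0.12, 0.0, 0.0, -0.62], [0.83, -0.4, 0.12, 0.0, 0.0, -0.62], [0.86, -0.34, 0.12, 0.0, 0.0, -0.62], [0.88, -0.27, 0.12, 0.0, 0.0, -0.62]]
[[0.9, -0.21, 0.12, 0.0, 0.0, -0.62], [0.91, -0.14, 0.12, 0.0, 0.0, -0.62], [0.92, -0.07, 0.12, 0.0, 0.0, -0.62], [0.92, -0.01, 0.12, 0.0, 0.0, -0.62], [0.92, 0.06, 0.12, 0.0, 0.0, -0.62]]
[[0.91, 0.13, 0.12, 0.0, 0.0, -0.62], [0.9, 0.2, 0.12, 0.0, 0.0, -0.62], [0.88, 0.26, 0.12, 0.0, 0.0, -0.62], [0.86, 0.33, 0.12, 0.0, 0.0, -0.62], [0.83, 0.39, 0.12, 0.0, 0.0, -0.62]]
```

```bash
python3 -m inch '[[0.76,-0.52,0.12,0,0,-0.62],[0.8,-0.46,0.12,0,0,-0.62],[0.83,-0.4,0.12,0,0,-0.62],[0.86,-0.34,0.12,0,0,-0.62],[0.88,-0.27,0.12,0,0,-0.62]]' 1 | tail -3
python3 -m inch '[[0.9,-0.21,0.12,0,0,-0.62],[0.91,-0.14,0.12,0,0,-0.62],[0.92,-0.07,0.12,0,0,-0.62],[0.92,0,0.12,0,0,-0.62],[0.92,0.06,0.12,0,0,-0.62]]' | tail -3
python3 -m inch '[[0.91,0.13,0.12,0,0,-0.62],[0.9,0.2,0.12,0,0,-0.62],[0.88,0.26,0.12,0,0,-0.62],[0.86,0.33,0.12,0,0,-0.62],[0.83,0.39,0.12,0,0,-0.62]]' | tail -3
python3 -m inch '[[0,0,0,0,0,0],[0,0,0,0,0,0],[0,0,0,0,0,0],[0,0,0,0,0,0],[0,0,0,0,0,0]]' | tail -3
python3 - <<'E'
from bench import r,eyes
import cv2,pickle
c=eyes.camera('wrist');s=r.read_state();cv2.imwrite('pics/w1.png',c['pixels'][:,:,::-1]);pickle.dump((c,s),open('w1.pkl','wb'))
print(s['joint_positions'],s['ee_pos'],s['eef_rot'])
E
```

```text
ft_force: [0.6, 0.4, -0.5]
width: 0.0869
grip_force: 0.0
ft_force: [0.9, -0.5, -0.2]
width: 0.087
grip_force: 0.0
ft_force: [1.2, -0.7, -1.0]
width: 0.0867
grip_force: 0.0
ft_force: [-0.3, 1.0, -0.1]
width: 0.0871
grip_force: 0.0
[ 0.75280347  0.27484815 -0.5436      1.72315782  0.1527509   1.18555238
 -0.0520858 ] [ 0.51636865 -0.19842702  0.33290148] [ 7.80554002e-01  6.25088266e-01 -1.98040128e-04  2.63608556e-04]
```

View pics/w1.png

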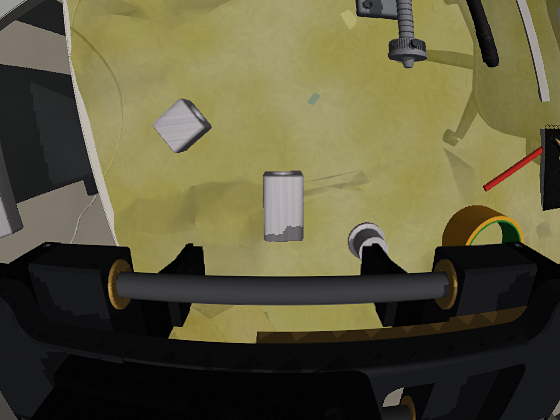

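The wrist view shows the spacer's top face with corners about (265,177), (302,177), (303,241), (264,241), well centred; its far end (tool +x) has a dark mouth. Pin tip near (407,66), collar front near (407,58).

```bash
cat >> h.py <<'E'
def wat(c,u,v,z):
    d=np.array([u-c['cx'],v-c['cy']]);rr=np.hypot(*d);th=rr/c['fx']
    q=np.r_[d/rr*np.sin(th),np.cos(th)];X=c['extrinsics'];D=X[:3,:3]@q
    return X[:3,3]+D*(z-X[2,3])/D[2]
E
python3 - <<'E'
from h import *
import pickle
c,s=pickle.load(open('w1.pkl','rb'));im=c['pixels'][:,:,::-1]
def crop(u,v,w,h):
    k=400/w;o=cv2.resize(im[v:v+h,u:u+w],(400,int(h*k)),interpolation=cv2.INTER_CUBIC)
    for i in range(0,w,10): cv2.line(o,(int(i*k),0),(int(i*k),8),(0,0,255),1)
    for i in range(0,h,10): cv2.line(o,(0,int(i*k)),(8,int(i*k)),(0,0,255),1)
    return o
cv2.imwrite('pics/w1c.png',np.hstack([crop(240,155,80,100),crop(360,0,80,100)]))
P=np.array([wat(c,*q,.036) for q in [(265,176.5),(302,176.5),(303,241),(264,241)]]);print(P.round(4),P.mean(0))
for i in range(4):
    e=P[(i+1)%4]-P[i];print(np.linalg.norm(e),np.degrees(np.arctan2(e[1],e[0])))
a=wat(c,404,5,.06);t=wat(c,407.5,67,.06);e=t-a;print(a,t,np.degrees(np.arctan2(e[1],e[0])))
E
```

```text
[[ 0.5088 -0.1672  0.036 ]
 [ 0.5399 -0.1741  0.036 ]
 [ 0.5288 -0.2321  0.036 ]
 [ 0.4942 -0.2244  0.036 ]] [ 0.51793081 -0.19946207  0.036     ]
0.031882062697909906 -12.600198482186098
0.05903493929022049 -100.83704090078737
0.035435545096045906 167.3725009192369
0.05901567535317315 75.71309342670153
[ 0.65348241 -0.04519097  0.06      ] [ 0.64245939 -0.09900799  0.06      ] -101.57545381704688
```

View pics/w1c.png

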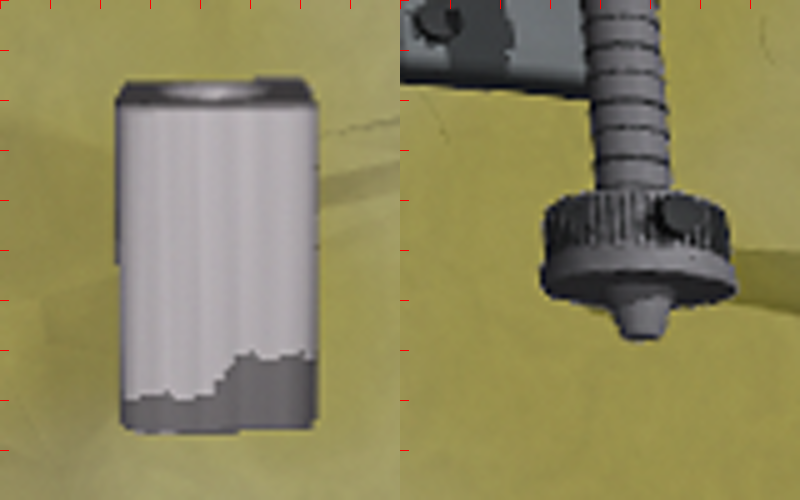

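```bash
Z='[0,0,0,0,0,0]'
python3 -m inch '[[0,0.03,0.45,0,0,0],[0,0,0.45,0,0,0],[0,0,0.45,0,0,0],[0,0,0.45,0,0,0],[0,0,0.45,0,0,0]]' 0.38 40| tail -3
python3 -m inch '[[0,0,0.4,0,0,0],[0,0,0.4,0,0,0],[0,0,0.35,0,0,0],[0,0,0.2,0,0,0],[0,0,0,0,0,0]]' | tail -3
python3 -m inch '[[0,0,0,0,0,0],[0,0,0,0,0,0],[0,0,0,0,0,0],[0,0,0,0,0,0],[0,0,0,0,0,0]]' -1 40
python3 -m inch '[[0,0,0,0,0,0],[0,0,0,0,0,0],[0,0,0,0,0,0],[0,0,0,0,0,0],[0,0,0,0,0,0]]' -1 40
```

```text
ft_force: [0.3, -0.6, 0.0]
width: 0.0635
grip_force: 0.0
ft_force: [-0.7, 0.5, 0.7]
width: 0.0598
grip_force: 0.0
time: 3.12
ee_pos: [0.5182, -0.1977, 0.1893]
eef_rot: [0.78, 0.626, 0.0, 0.0]
ft_force: [-0.1, 0.2, 2.4]
width: 0.0354
grip_force: 40.0
time: 3.53
ee_pos: [0.5183, -0.1977, 0.1893]
eef_rot: [0.78, 0.626, 0.0, 0.0]
ft_force: [-2.2, -0.9, 5.8]
width: 0.0358
grip_force: 40.0
```

```bash
python3 -m inch '[[0,0,-0.2,0,0,0],[0,0,-0.4,0,0,0],[0,0,-0.4,0,0,0],[0,0,-0.3,0,0,0],[0,0,-0.1,0,0,0]]' 
python3 -c "
from h import *
plan([.6287,-.1661,.2313],Rdown(78.8),10)"
```

```text
time: 3.95
ee_pos: [0.5186, -0.1976, 0.2469]
eef_rot: [0.78, 0.626, 0.001, 0.001]
ft_force: [0.2, 0.4, -2.0]
width: 0.0355
grip_force: 40.0
[[0.14, 0.25, 0.04, 0.0, 0.0, -0.02], [0.14, 0.25, 0.04, 0.0, 0.0, -0.02], [0.14, 0.25, 0.04, 0.0, 0.0, -0.02], [0.13, 0.25, 0.04, 0.0, 0.0, -0.02], [0.13, 0.25, 0.04, 0.0, 0.0, -0.02]]
[[0.13, 0.25, 0.04, 0.0, 0.0, -0.02], [0.13, 0.25, 0.04, 0.0, 0.0, -0.02], [0.13, 0.25, 0.04, 0.0, 0.0, -0.02], [0.13, 0.25, 0.04, 0.0, 0.0, -0.02], [0.13, 0.25, 0.04, 0.0, 0.0, -0.02]]
```

```bash
python3 -m inch '[[0.14,0.25,0.04,0,0,-0.02],[0.14,0.25,0.04,0,0,-0.02],[0.14,0.25,0.04,0,0,-0.02],[0.14,0.25,0.04,0,0,-0.02],[0.13,0.25,0.04,0,0,-0.02]]' |tail -3
python3 -m inch '[[0.13,0.25,0.04,0,0,-0.02],[0.13,0.25,0.04,0,0,-0.02],[0.13,0.25,0.04,0,0,-0.02],[0.13,0.25,0.04,0,0,-0.02],[0.13,0.25,0.04,0,0,-0.02]]' |tail -3
python3 -m inch '[[0,0,0,0,0,0],[0,0,0,0,0,0],[0,0,0,0,0,0],[0,0,0,0,0,0],[0,0,0,0,0,0]]'
python3 - <<'E'
from bench import r,eyes
import cv2,pickle,numpy as np
c=eyes.camera('wrist');d=eyes.camera('scene');t=eyes.camera('top');s=r.read_state();pickle.dump((c,d,t,s),open('w2.pkl','wb'))
print(s['joint_positions'],s['ee_pos'],s['eef_rot'])
def crop(c,u,v,w,h):
    k=400/w;o=cv2.resize(c['pixels'][v:v+h,u:u+w,::-1],(400,300),interpolation=cv2.INTER_CUBIC)
    for i in range(0,w,10): cv2.line(o,(int(i*k),0),(int(i*k),8),(0,0,255),1)
    for i in range(0,h,10): cv2.line(o,(0,int(i*k)),(8,int(i*k)),(0,0,255),1)
    return o
W=cv2.resize(c['pixels'][:,:,::-1],(400,300))
cv2.imwrite('pics/c2.png',np.vstack([np.hstack([W,crop(c,220,60,120,90)]),np.hstack([crop(d,240,160,120,90),crop(t,240,140,100,75)])]))
E
```

```text
ft_force: [-0.2, -0.5, -1.3]
width: 0.0357
grip_force: 40.0
ft_force: [-0.1, 0.1, -1.8]
width: 0.0357
grip_force: 40.0
time: 5.2
ee_pos: [0.6267, -0.1661, 0.2288]
eef_rot: [0.772, 0.635, -0.0, 0.0]
ft_force: [-0.3, -0.2, -2.3]
width: 0.0356
grip_force: 40.0
[ 0.56208356  0.57992157 -0.50342329  1.55482087  0.30392109  1.08524198
 -0.20928896] [ 0.62682217 -0.16594241  0.22894874] [ 7.72380514e-01  6.35160060e-01 -4.87341608e-05  1.93792668e-04]
```

View pics/c2.png

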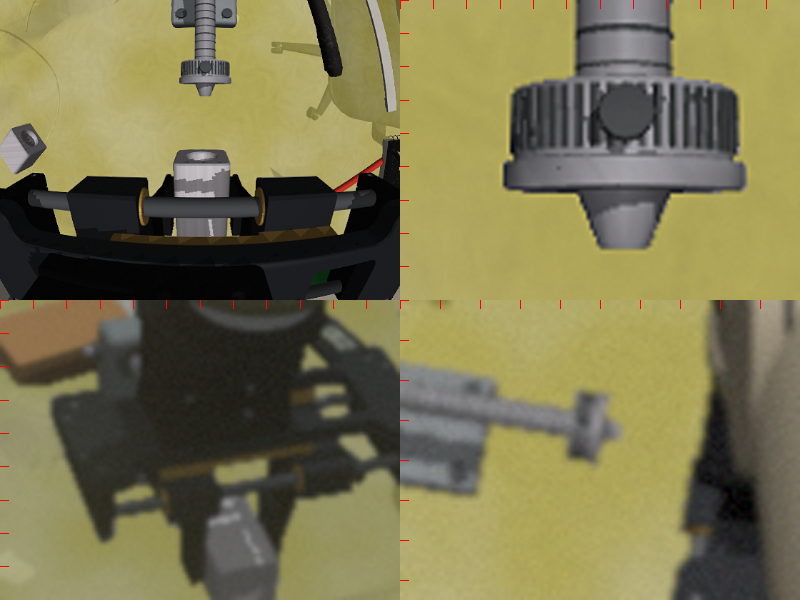

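Composite: wrist view shows bar hole-first, aligned with the pin; tip at about (287.2,133.5), pin axis vertical in the image at u≈287, bar centre at u≈282, so a few mm of lateral offset. Computing it.

Run:
```python
from h import *
import pickle
c1,s1=pickle.load(open('w1.pkl','rb'));c,d,t,s=pickle.load(open('w2.pkl','rb'))
p=s['ee_pos'];R=Ro.from_quat(s['eef_rot'])
def wray(c,u,v): X=c['extrinsics'][:3,3]; q=wat(c,u,v,0)-X; return X,q/np.linalg.norm(q)
rs=[wray(c1,408.4,67.3),wray(c,287.2,133)]; o,dd=ray('top',294.5,172.4); rs.append((o,dd/np.linalg.norm(dd)))
A=sum(np.eye(3)-np.outer(q,q) for _,q in rs);b=sum((np.eye(3)-np.outer(q,q))@o for o,q in rs)
T=np.linalg.solve(A,b);print('tri',T,[np.linalg.norm(np.cross(T-o,q))*1e3 for o,q in rs])
for z in (.06,):
    T=wat(c,287.2,133,z);U=wat(c,287.2,62,z);print(T,'tool',R.inv().apply(T-p)*1e3,'pin pt',R.inv().apply(U-p)*1e3, np.degrees(np.arctan2(*(U-T)[1::-1])))
# bar mouth face lateral: top corners of hole end in wrist full view
print('x heading',np.degrees(np.arctan2(*R.as_matrix()[1::-1,0])))
im=c['pixels'][190:330,220:340,::-1]
cv2.imwrite('pics/c3.png',cv2.resize(im,None,fx=4,fy=4,interpolation=cv2.INTER_CUBIC))
```

```text
tri [ 0.64265857 -0.09891258  0.05947429] [np.float64(0.811190794061442), np.float64(0.325764961355898), np.float64(0.9901460069353178)]
[ 0.64292446 -0.0987195   0.06      ] tool [ 69.12149227   2.77531485 168.92718782] pin pt [102.06134545   2.75636666 168.91659443] 78.8966763315596
x heading 78.86371336856243
```

View pics/c3.png

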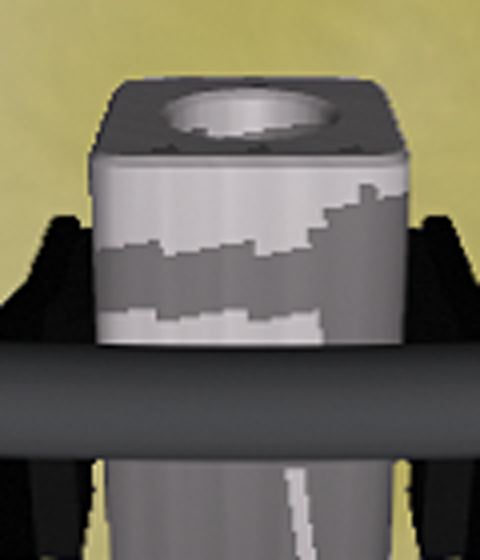

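Mouth centred at u≈282.6 in the gripper; the pin is at tool y +2.6 mm, z −2.4 mm relative to the bar axis, with a 40 mm gap. Correct and approach.

```bash
python3 -m inch '[[0.1,0.032,-0.03,0,0,0],[0.2,0.03,-0.03,0,0,0],[0.2,0,0,0,0,0],[0.2,0,0,0,0,0],[0.15,0,0,0,0,0]]'
python3 -m inch '[[0,0,0,0,0,0],[0.06,0,0,0,0,0],[0.06,0,0,0,0,0],[0.03,0,0,0,0,0],[0,0,0,0,0,0]]'
python3 - <<'E'
from h import *
from bench import r,eyes
c=eyes.camera('wrist');s=r.read_state();p=s['ee_pos'];R=Ro.from_quat(s['eef_rot'])
T=np.array([.6428,-.0988,.0600]);print('tip in tool',R.inv().apply(T-p)*1e3,s['joint_positions'][:3])
cv2.imwrite('pics/c4.png',cv2.resize(c['pixels'][120:260,200:360,::-1],None,fx=4,fy=4,interpolation=cv2.INTER_CUBIC))
E
```

```text
time: 5.77
ee_pos: [0.6363, -0.1308, 0.2312]
eef_rot: [0.772, 0.636, 0.0, -0.0]
ft_force: [-0.0, 0.5, -1.9]
width: 0.0355
grip_force: 40.0
time: 6.18
ee_pos: [0.6372, -0.1268, 0.2311]
eef_rot: [0.772, 0.635, -0.0, -0.0]
ft_force: [0.1, 1.4, -1.1]
width: 0.0356
grip_force: 40.0
tip in tool [2.88164232e+01 1.21833907e-01 1.71121622e+02] [ 0.50563754  0.58182651 -0.51212145]
```

View pics/c4.png

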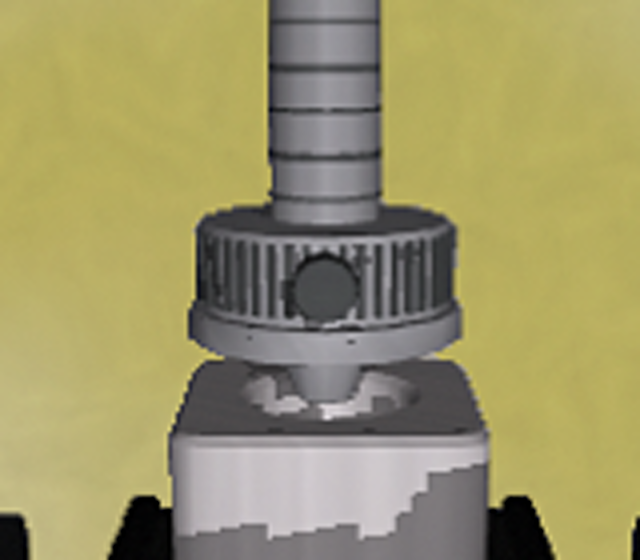

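The tip (≈(325,385) in the crop) sits centred at the mouth (≈(330,393)). Slide on gently, feeling for force.

```bash
for i in 1; do python3 -m inch '[[0.04,0,0,0,0,0],[0.04,0,0,0,0,0],[0.04,0,0,0,0,0],[0.04,0,0,0,0,0],[0.04,0,0,0,0,0]]' | egrep 'pos|ft'; done
python3 -m inch '[[0.03,0,0,0,0,0],[0.03,0,0,0,0,0],[0.03,0,0,0,0,0],[0.03,0,0,0,0,0],[0.03,0,0,0,0,0]]' | egrep 'pos|ft'
```

```text
ee_pos: [0.6387, -0.119, 0.2312]
ft_force: [-1.7, -3.4, -1.5]
ee_pos: [0.6398, -0.1133, 0.2312]
ft_force: [-1.6, -2.9, -1.2]
```

13.7 mm in with only ~3 N (the collar): it is the deep hole. Continue.

```bash
python3 -m inch '[[0.05,0,0,0,0,0],[0.05,0,0,0,0,0],[0.05,0,0,0,0,0],[0.05,0,0,0,0,0],[0.04,0,0,0,0,0]]' | egrep 'pos|ft'
python3 -m inch '[[0.02,0,0,0,0,0],[0.02,0,0,0,0,0],[0.02,0,0,0,0,0],[0.02,0,0,0,0,0],[0.0,0,0,0,0,0]]' | egrep 'pos|ft|time'
```

```text
ee_pos: [0.6417, -0.1034, 0.2311]
ft_force: [-0.8, -3.4, -1.5]
time: 7.9
ee_pos: [0.6424, -0.1004, 0.2311]
ft_force: [-0.6, -3.0, -1.6]
```

```bash
python3 -m inch '[[0.01,0,0,0,0,0],[0.01,0,0,0,0,0],[0.01,0,0,0,0,0],[0.01,0,0,0,0,0],[0.01,0,0,0,0,0]]' | egrep 'pos|ft'
python3 -m inch '[[0.01,0,0,0,0,0],[0.01,0,0,0,0,0],[0.0,0,0,0,0,0],[0.0,0,0,0,0,0],[0.0,0,0,0,0,0]]' | egrep 'pos|ft|time'
```

```text
ee_pos: [0.6427, -0.0986, 0.2312]
ft_force: [-0.3, -3.0, -0.8]
time: 8.73
ee_pos: [0.6429, -0.0978, 0.2311]
ft_force: [-0.5, -2.4, -0.6]
```

```bash
python3 -m inch '[[0.01,0,0,0,0,0],[0.01,0,0,0,0,0],[0.01,0,0,0,0,0],[0.0,0,0,0,0,0],[0.0,0,0,0,0,0]]' | egrep 'pos|ft'
python3 -m inch '[[0.01,0,0,0,0,0],[0.01,0,0,0,0,0],[0.0,0,0,0,0,0],[0.0,0,0,0,0,0],[0.0,0,0,0,0,0]]' | egrep 'pos|ft|time|grip'
```

```text
ee_pos: [0.643, -0.0975, 0.2311]
ft_force: [-1.8, -5.4, 0.3]
time: 9.57
ee_pos: [0.643, -0.0973, 0.2311]
ft_force: [-2.5, -7.2, -0.2]
grip_force: 40.0
```

Position stalls and force rises: at the bottom. One more small push to confirm.

```bash
python3 -m inch '[[0.02,0,0,0,0,0],[0.02,0,0,0,0,0],[0.01,0,0,0,0,0],[0.0,0,0,0,0,0],[0.0,0,0,0,0,0]]' | egrep 'pos|ft|grip'
python3 -m inch '[[0.02,0,0,0,0,0],[0.02,0,0,0,0,0],[0.01,0,0,0,0,0],[0.0,0,0,0,0,0],[0.0,0,0,0,0,0]]' | egrep 'pos|ft|time|grip|rot'
```

```text
ee_pos: [0.6432, -0.0968, 0.2311]
ft_force: [-4.1, -11.2, 1.8]
grip_force: 40.0
time: 10.4
ee_pos: [0.6433, -0.0964, 0.2311]
eef_rot: [0.774, 0.634, -0.003, 0.002]
ft_force: [-6.3, -16.0, 2.2]
grip_force: 40.0
```

```bash
python3 -m inch '[[-0.05,0,0,0,0,0],[-0.05,0,0,0,0,0],[-0.05,0,0,0,0,0],[-0.05,0,0,0,0,0],[-0.1,0,0,0,0,0]]' | egrep 'pos|ft|grip'
python3 -m inch '[[-0.1,0,0,0,0,0],[-0.1,0,0,0,0,0],[-0.15,0,0,0,0,0],[-0.2,0,0,0,0,0],[-0.2,0,0,0,0,0]]' | egrep 'pos|ft|grip'
python3 -m inch '[[-0.2,0,0,0,0,0],[-0.25,0,0,0,0,0],[-0.3,0,0,0,0,0],[-0.2,0,0,0,0,0],[-0.1,0,0,0,0,0]]' | egrep 'pos|ft|grip|time'
python3 - <<'E'
from h import *
from bench import r,eyes
c=eyes.camera('wrist');s=r.read_state();p=s['ee_pos'];R=Ro.from_quat(s['eef_rot'])
T=np.array([.6428,-.0988,.0600]);print('tip in tool',R.inv().apply(T-p)*1e3,s['joint_positions'])
cv2.imwrite('pics/c5.png',cv2.resize(c['pixels'][40:280,180:380,::-1],None,fx=2.5,fy=2.5,interpolation=cv2.INTER_CUBIC))
E
```

```text
ee_pos: [0.6419, -0.1024, 0.2312]
ft_force: [0.1, 0.4, -2.3]
grip_force: 40.0
ee_pos: [0.6357, -0.134, 0.2311]
ft_force: [-0.5, -0.1, -0.6]
grip_force: 40.0
time: 11.65
ee_pos: [0.6273, -0.1768, 0.231]
ft_force: [-0.2, -0.6, -1.6]
grip_force: 40.0
tip in tool [ 7.98031675e+01 -5.59307127e-02  1.70988180e+02] [ 0.57360375  0.58332582 -0.499745    1.54354698  0.30310664  1.09246383
 -0.19345869]
```

View pics/c5.png

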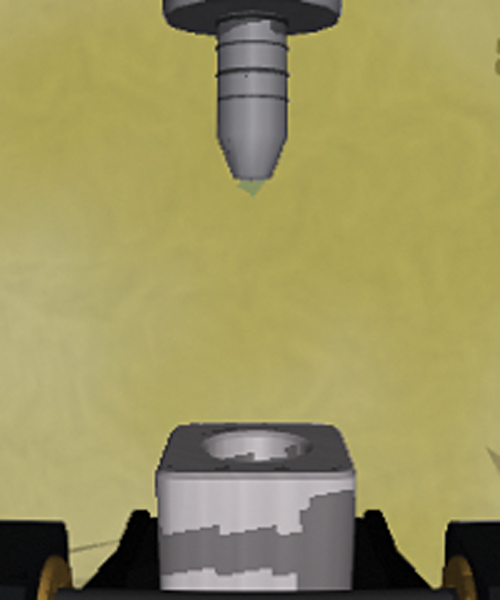

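The collar (crop y≈25) now sits well back on the pin, behind the graduations, and the bar is off. Now fit the kinematics from logged states to choose a reachable hole-up pose.

```bash
cat > fk.py <<'E'
from h import *
import pickle,itertools
from scipy.optimize import least_squares
from bench import r
S=[(s['joint_positions'],s['ee_pos'],s['eef_rot']) for s in (pickle.load(open('w1.pkl','rb'))[1],pickle.load(open('w2.pkl','rb'))[3],r.read_state())]
S.append((np.array([1.31141271,0.33272904,-0.06470573,1.46074553,0.02160832,1.34987392,-0.08848696]),np.array([.14659932,-.60746989,.40413652]),np.array([.992997539,.118133849,-8.77e-5,-5.23e-4])))
Y=lambda a:Ro.from_euler('y',a);Z=lambda a:Ro.from_euler('z',a)
R0=Ro.from_matrix(np.array([[0,1,0],[1,0,0],[0,0,-1.]]))  # tool at q=pi pitch: x left,y fwd,z down
R0=Y(np.pi).inv()*R0
def fk(q,sg,L):
    A=Z(-q[0])*Y(q[1]);B=A*Z(sg[0]*q[2])*Y(q[3]);C=B*Z(sg[1]*q[4])*Y(q[5]);T=C*Z(sg[2]*q[6])*R0
    A2=A*Z(sg[0]*q[2]);B2=B*Z(sg[1]*q[4])
    p=np.array([0,0,L[0]])+A2.apply([L[4],0,L[1]])+B.apply([L[5],0,0])+B2.apply([0,0,L[2]])+C.apply([L[6],0,L[3]])
    return p,T
def fit():
    best=None
    for sg in itertools.product((1,-1),repeat=3):
        e=sum((fk(q,sg,np.zeros(7))[1].inv()*Ro.from_quat(o)).magnitude() for q,p,o in S)
        if best is None or e<best[0]: best=(e,sg)
    sg=best[1]
    f=lambda L:np.r_[np.concatenate([fk(q,sg,L)[0]-p for q,p,o in S]),1e-3*(L-[.35,.4,.4,.15,0,0,0])]
    L=least_squares(f,[.35,.4,.4,.15,0,0,0]).x
    return best,L,np.abs(f(L)[:12]).max()
E
cat > pose.py <<'E'
from fk import *
b,L,e=fit();sg=b[1];print(b,L.round(4),e)
lo=np.array([-2.6,-.5,-1.47,.16,-1.27,.06,-2.6]);hi=np.array([2.6,2.12,1.34,2.42,4.41,2.06,2.6])
q0=S[2][0]
res=[]
rng=np.random.default_rng(0)
for H in range(-180,180,20):
    a=np.radians(H);x=np.array([0,0,1.]);z=np.array([np.cos(a),np.sin(a),0]);RT=Ro.from_matrix(np.c_[x,np.cross(z,x),z])
    best=None
    for k in range(6):
        qi=q0 if k==0 else rng.uniform(lo,hi)
        def f(q):
            p,T=fk(q,sg,L);g=p+z*.17
            m=np.minimum(q-lo,hi-q)
            return np.r_[10*(T.inv()*RT).as_rotvec(), 10*max(0,.38-p[2]),10*max(0,p[2]-.5),10*max(0,.3-np.hypot(*p[:2])),10*max(0,g[1]+.2),10*max(0,.2-g[0]),10*np.maximum(0,.2-m),10*max(0,.35-q[0]),.15*(q-q0)]
        s=least_squares(f,np.clip(qi,lo,hi))
        if best is None or s.cost<best.cost: best=s
    p,T=fk(best.x,sg,L);print(H,round(best.cost,2),best.x.round(2),p.round(3),(p+z*.17).round(3),np.degrees((T.inv()*RT).magnitude()).round(1))
E
python3 pose.py
```

```text
(4.16586054529239e-07, (-1, -1, -1)) [-0.2394  0.5263  0.5003 -0.2149  0.0049 -0.0505  0.0726] 0.034333953922203175
-180 0.11 [ 0.83  0.59  0.85  0.36  1.24  1.86 -2.4 ] [ 0.57  -0.487  0.502] [ 0.4   -0.487  0.502] 0.1
-160 0.1 [ 1.12  0.6   0.97  0.36  0.7   1.35 -2.4 ] [ 0.359 -0.498  0.502] [ 0.2   -0.556  0.502] 0.1
-140 4.06 [ 1.33  0.08 -0.83  2.02  1.35  1.88  2.49] [ 0.549 -0.071  0.146] [ 0.418 -0.18   0.146] 7.2
-120 0.08 [ 1.1   0.52  0.45  0.43  0.74  0.96 -2.31] [ 0.285 -0.385  0.501] [ 0.2   -0.532  0.501] 0.0
-100 0.07 [ 1.05  0.46  0.41  0.52  0.47  0.75 -2.12] [ 0.229 -0.348  0.501] [ 0.199 -0.515  0.501] 0.0
-80 0.05 [ 0.99  0.41  0.52  0.86 -0.21  0.34 -1.57] [ 0.169 -0.416  0.38 ] [ 0.199 -0.584  0.38 ] 0.0
-60 0.03 [ 1.23  0.2  -0.06  1.1  -0.47  0.3  -1.11] [ 0.135 -0.338  0.39 ] [ 0.22  -0.485  0.39 ] 0.0
-40 0.03 [ 1.13  0.33 -0.31  0.98 -0.45  0.32 -1.04] [ 0.234 -0.35   0.38 ] [ 0.364 -0.46   0.38 ] 0.0
-20 0.03 [ 0.99  0.42 -0.53  0.89 -0.42  0.38 -0.97] [ 0.315 -0.326  0.38 ] [ 0.474 -0.384  0.38 ] 0.0
0 0.02 [ 0.84  0.48 -0.72  0.85 -0.41  0.44 -0.88] [ 
[... 167 characters left out ...]
.62 -1.1   0.78 -0.51  0.76 -0.6 ] [ 0.476 -0.309  0.38 ] [ 0.607 -0.2    0.38 ] 0.0
60 0.02 [ 0.71  0.66 -1.22  0.79 -0.6   1.   -0.5 ] [ 0.527 -0.347  0.38 ] [ 0.612 -0.2    0.38 ] 0.0
80 0.03 [ 0.7   0.67 -1.27  0.81 -0.72  1.26 -0.44] [ 0.593 -0.367  0.38 ] [ 0.622 -0.2    0.38 ] 0.0
100 0.03 [ 0.68  0.66 -1.27  0.84 -0.87  1.55 -0.4 ] [ 0.667 -0.367  0.379] [ 0.638 -0.2    0.379] 0.0
120 0.04 [ 0.69  0.64 -1.27  0.87 -1.02  1.85 -0.41] [ 0.741 -0.347  0.379] [ 0.656 -0.2    0.379] 0.0
140 0.75 [ 2.41 -0.34 -0.51  1.18  1.68  1.9  -2.4 ] [ 0.262 -0.331  0.555] [ 0.132 -0.222  0.555] 2.6
160 0.11 [ 1.18  0.59  0.86  0.36  1.24  1.86 -2.4 ] [ 0.37  -0.653  0.501] [ 0.211 -0.595  0.501] 0.1
```

```bash
python3 -c "
from h import *
plan([.56,-.24,.43],Rdown(78.8),10)"
```

```text
[[-0.19, -0.13, -0.5, 0.0, 0.0, 0.0], [-0.19, -0.13, -0.5, 0.0, 0.0, 0.0], [-0.19, -0.13, -0.5, 0.0, 0.0, 0.0], [-0.19, -0.13, -0.5, 0.0, 0.0, 0.0], [-0.19, -0.13, -0.5, 0.0, 0.0, 0.0]]
[[-0.19, -0.13, -0.5, 0.0, 0.0, 0.0], [-0.19, -0.13, -0.5, 0.0, 0.0, 0.0], [-0.19, -0.13, -0.5, 0.0, 0.0, 0.0], [-0.19, -0.13, -0.5, 0.0, 0.0, 0.0], [-0.19, -0.13, -0.5, 0.0, 0.0, 0.0]]
```

```bash
python3 -m inch '[[-0.19,-0.1,-0.3,0,0,0],[-0.19,-0.13,-0.5,0,0,0],[-0.19,-0.13,-0.5,0,0,0],[-0.19,-0.13,-0.5,0,0,0],[-0.19,-0.13,-0.5,0,0,0]]' | egrep 'pos|ft|grip'
python3 -m inch '[[-0.19,-0.13,-0.5,0,0,0],[-0.19,-0.13,-0.5,0,0,0],[-0.19,-0.13,-0.5,0,0,0],[-0.19,-0.13,-0.5,0,0,0],[-0.19,-0.13,-0.5,0,0,0]]' | egrep 'pos|ft|grip'
python3 -c "
from h import *
from bench import r
print(r.read_state()['joint_positions'].round(3))
a=np.radians(40);x=np.array([0,0,1.]);z=np.array([np.cos(a),np.sin(a),0])
plan([.44,-.36,.36],Ro.from_matrix(np.c_[x,np.cross(z,x),z]),20)"
```

```text
ee_pos: [0.5957, -0.2067, 0.3251]
ft_force: [0.4, -0.4, -2.0]
grip_force: 40.0
ee_pos: [0.5626, -0.2388, 0.4252]
ft_force: [0.6, 0.1, -2.4]
grip_force: 40.0
[ 0.74   0.339 -0.529  1.447  0.171  1.401  0.014]
[[-0.18, -0.12, 0.08, -0.22, 0.63, 0.22], [-0.19, -0.12, 0.06, -0.22, 0.63, 0.22], [-0.19, -0.11, 0.05, -0.22, 0.63, 0.22], [-0.2, -0.11, 0.03, -0.22, 0.63, 0.22], [-0.2, -0.11, 0.01, -0.22, 0.63, 0.22]]
[[-0.21, -0.1, -0.01, -0.22, 0.63, 0.22], [-0.21, -0.09, -0.03, -0.22, 0.63, 0.22], [-0.21, -0.09, -0.04, -0.22, 0.63, 0.22], [-0.21, -0.08, -0.06, -0.22, 0.63, 0.22], [-0.2, -0.07, -0.08, -0.22, 0.63, 0.22]]
[[-0.2, -0.07, -0.1, -0.22, 0.63, 0.22], [-0.19, -0.06, -0.11, -0.22, 0.63, 0.22], [-0.19, -0.05, -0.13, -0.22, 0.63, 0.22], [-0.18, -0.04, -0.14, -0.22, 0.63, 0.22], [-0.17, -0.03, -0.16, -0.22, 0.63, 0.22]]
[[-0.15, -0.02, -0.17, -0.22, 0.63, 0.22], [-0.14, -0.02, -0.18, -0.22, 0.63, 0.22], [-0.13, -0.01, -0.19, -0.22, 0.63, 0.22], [-0.11, 0.0, -0.2, -0.22, 0.63, 0.22], [-0.1, 0.01, -0.21, -0.22, 0.63, 0.22]]
```

First half of that turn, with joint check.

```bash
python3 -m inch '[[-0.18,-0.12,0.08,-0.22,0.63,0.22],[-0.19,-0.12,0.06,-0.22,0.63,0.22],[-0.19,-0.11,0.05,-0.22,0.63,0.22],[-0.2,-0.11,0.03,-0.22,0.63,0.22],[-0.2,-0.11,0.01,-0.22,0.63,0.22]]' | egrep 'pos|ft|grip'
python3 -m inch '[[-0.21,-0.1,0,-0.22,0.63,0.22],[-0.21,-0.09,-0.03,-0.22,0.63,0.22],[-0.21,-0.09,-0.04,-0.22,0.63,0.22],[-0.21,-0.08,-0.06,-0.22,0.63,0.22],[-0.2,-0.07,-0.08,-0.22,0.63,0.22]]' | egrep 'pos|ft|grip'
python3 -c "
from h import *
from bench import r
s=r.read_state();print(s['joint_positions'].round(3))
print(Ro.from_quat(s['eef_rot']).as_matrix().round(2))
a=np.radians(40);x=np.array([0,0,1.]);z=np.array([np.cos(a),np.sin(a),0])
plan([.44,-.36,.36],Ro.from_matrix(np.c_[x,np.cross(z,x),z]),10)"
```

```text
ee_pos: [0.5323, -0.269, 0.4082]
ft_force: [-0.5, 0.8, -3.0]
grip_force: 40.0
ee_pos: [0.5019, -0.2997, 0.3914]
ft_force: [0.8, 1.3, -2.6]
grip_force: 40.0
[ 1.173  0.344 -0.612  1.639 -0.648  1.224  0.352]
[[ 0.27  0.85  0.45]
 [ 0.66 -0.5   0.56]
 [ 0.7   0.14 -0.7 ]]
[[-0.2, -0.07, -0.1, -0.22, 0.62, 0.22], [-0.19, -0.06, -0.12, -0.22, 0.62, 0.22], [-0.18, -0.05, -0.13, -0.22, 0.62, 0.22], [-0.17, -0.04, -0.15, -0.22, 0.62, 0.22], [-0.16, -0.03, -0.16, -0.22, 0.62, 0.22]]
[[-0.15, -0.03, -0.17, -0.22, 0.62, 0.22], [-0.14, -0.02, -0.18, -0.22, 0.62, 0.22], [-0.12, -0.01, -0.19, -0.22, 0.62, 0.22], [-0.11, 0.0, -0.2, -0.22, 0.62, 0.22], [-0.09, 0.01, -0.21, -0.22, 0.62, 0.22]]
```

```bash
cat > pose2.py <<'E'
from fk import *
sg=(-1,-1,-1)
X=[(np.array([0.57360375,0.58332582,-0.499745,1.54354698,0.30310664,1.09246383,-0.19345869]),np.array([.6273,-.1768,.231])),
(np.array([0.74,0.339,-0.529,1.447,0.171,1.401,0.014]),np.array([.5626,-.2388,.4252]))]+[(q,p) for q,p,o in S]
def fk2(q,L):
    A=Z(-q[0])*Y(q[1]);A2=A*Z(-q[2]);B=A2*Y(q[3]);B2=B*Z(-q[4]);C=B2*Y(q[5]);T=C*Z(-q[6])*R0
    p=np.array([0,0,L[0]])+Z(-q[0]).apply([L[7],L[8],0])+A2.apply([L[4],L[9],L[1]])+B2.apply([L[5],L[10],L[2]])+C.apply([L[6],0,L[3]])
    return p,T
L0=np.r_[.35,.4,.4,.15,np.zeros(7)]
f=lambda L:np.r_[np.concatenate([fk2(q,L)[0]-p for q,p in X]),2e-3*(L-L0)]
L=least_squares(f,L0).x;print(L.round(3),np.abs(f(L)[:-11]).max())
lo=np.array([-2.6,-.5,-1.47,.16,-1.27,.06,-2.6]);hi=np.array([2.6,2.12,1.34,2.42,4.41,2.06,2.6])
q0=S[2][0]
for H in range(-60,61,20):
  for h in (.4,.55):
    a=np.radians(H);x=np.array([0,0,1.]);z=np.array([np.cos(a),np.sin(a),0]);RT=Ro.from_matrix(np.c_[x,np.cross(z,x),z])
    def g(q):
        p,T=fk2(q,L);b=p+z*.17;m=np.minimum(q-lo,hi-q)
        return np.r_[10*(T.inv()*RT).as_rotvec(),10*(p[2]-h),10*max(0,.3-np.hypot(*p[:2])),10*max(0,b[1]+.2),10*max(0,.3-b[0]),5*np.maximum(0,.25-m),10*max(0,.35-q[0]),.1*(q-q0)]
    s=least_squares(g,q0);p,T=fk2(s.x,L);print(H,h,round(s.cost,3),s.x.round(2),p.round(3),(p+z*.17).round(3))
E
python3 pose2.py
```

```text
[ 0.259  0.448  0.49   0.17   0.    -0.001  0.001  0.    -0.022 -0.023
 -0.   ] 5.307186513575646e-05
-60 0.4 0.058 [ 1.5   1.22 -0.53  0.39 -1.02  0.27 -0.05] [ 0.204 -1.046  0.404] [ 0.289 -1.193  0.404]
-60 0.55 0.018 [ 1.42  1.01 -0.2   0.45 -1.02  0.31 -0.4 ] [ 0.214 -1.005  0.55 ] [ 0.299 -1.152  0.55 ]
-40 0.4 0.012 [ 1.84  1.07 -0.9   0.88 -1.02  0.5   0.24] [ 0.17  -0.939  0.4  ] [ 0.3   -1.048  0.4  ]
-40 0.55 0.01 [ 1.85  0.82 -0.82  0.95 -1.02  0.52  0.01] [ 0.17  -0.884  0.55 ] [ 0.3   -0.994  0.55 ]
-20 0.4 0.008 [ 1.89  0.99 -0.9   1.05 -1.02  0.8   0.25] [ 0.212 -0.849  0.4  ] [ 0.371 -0.907  0.4  ]
-20 0.55 0.008 [ 1.75  0.79 -0.87  1.02 -1.02  0.69  0.03] [ 0.316 -0.799  0.55 ] [ 0.476 -0.857  0.55 ]
0 0.4 0.006 [ 1.75  0.94 -0.91  1.16 -1.02  0.93  0.27] [ 0.358 -0.74   0.4  ] [ 0.528 -0.74   0.4  ]
0 0.55 0.006 [ 1.62  0.76 -0.93  1.09 -1.02  0.83  0.05] [ 0.449 -0.682  0.55 ] [ 0.619 -0.682  0.55 ]
20 0.4 0.004 [ 1.61  0.89 -0.92  1.27 -1.02  1.07  0.3 ] [ 0.468 -0.607  0.4  ] [ 0.628 -0.549  0.4  ]
20 0.55 0.004 [ 1.49  0.73 -0.97  1.17 -1.02  0.97  0.07] [ 0.548 -0.544  0.55 ] [ 0.708 -0.485  0.55 ]
40 0.4 0.003 [ 1.47  0.83 -0.93  1.38 -1.02  1.22  0.33] [ 0.538 -0.46   0.4  ] [ 0.669 -0.351  0.4  ]
40 0.55 0.004 [ 1.36  0.7  -1.02  1.24 -1.02  1.11  0.08] [ 0.608 -0.393  0.55 ] [ 0.739 -0.284  0.55 ]
60 0.4 0.002 [ 1.36  0.75 -0.88  1.47 -1.02  1.45  0.37] [ 0.54  -0.347  0.4  ] [ 0.625 -0.2    0.4  ]
60 0.55 0.003 [ 1.35  0.68 -1.    1.26 -1.02  1.46  0.09] [ 0.563 -0.347  0.55 ] [ 0.648 -0.2    0.55 ]
```

```bash
python3 -c "
from h import *
a=np.radians(60);x=np.array([0,0,1.]);z=np.array([np.cos(a),np.sin(a),0])
plan([.545,-.37,.42],Ro.from_matrix(np.c_[x,np.cross(z,x),z]),10)"
```

```text
[[-0.04, 0.19, -0.1, 0.05, 0.65, 0.11], [-0.03, 0.19, -0.1, 0.05, 0.65, 0.11], [-0.01, 0.19, -0.11, 0.05, 0.65, 0.11], [0.0, 0.19, -0.11, 0.05, 0.65, 0.11], [0.01, 0.19, -0.11, 0.05, 0.65, 0.11]]
[[0.02, 0.19, -0.11, 0.05, 0.65, 0.11], [0.03, 0.19, -0.11, 0.05, 0.65, 0.11], [0.04, 0.19, -0.11, 0.05, 0.65, 0.11], [0.05, 0.18, -0.11, 0.05, 0.65, 0.11], [0.06, 0.18, -0.1, 0.05, 0.65, 0.11]]
```

```bash
python3 -m inch '[[-0.04,0.19,-0.1,0.05,0.65,0.11],[-0.03,0.19,-0.1,0.05,0.65,0.11],[-0.01,0.19,-0.11,0.05,0.65,0.11],[0,0.19,-0.11,0.05,0.65,0.11],[0.01,0.19,-0.11,0.05,0.65,0.11]]' | egrep 'pos|ft|grip'
python3 -c "
from h import *
from bench import r
s=r.read_state();print(s['joint_positions'].round(3))"
python3 -m inch '[[0.02,0.19,-0.11,0.05,0.65,0.11],[0.03,0.19,-0.11,0.05,0.65,0.11],[0.04,0.19,-0.11,0.05,0.65,0.11],[0.05,0.18,-0.11,0.05,0.65,0.11],[0.06,0.18,-0.1,0.05,0.65,0.11]]' | egrep 'pos|ft|grip'
python3 -m inch '[[0,0,0,0,0,0],[0,0,0,0,0,0],[0,0,0,0,0,0],[0,0,0,0,0,0],[0,0,0,0,0,0]]'
python3 -c "
from h import *
from bench import r
s=r.read_state();print(s['joint_positions'].round(3));M=Ro.from_quat(s['eef_rot']).as_matrix();print(M.round(3))
x=np.array([0,0,1.]);z=M[:,2]*[1,1,0];z/=np.linalg.norm(z)
print('hole tilt',np.degrees(np.arccos(M[2,0])));plan(s['ee_pos'],Ro.from_matrix(np.c_[x,np.cross(z,x),z]),5)"
```

```text
ee_pos: [0.524, -0.3352, 0.4062]
ft_force: [0.5, -0.1, -1.5]
grip_force: 40.0
[ 1.236  0.527 -0.665  1.511 -0.883  1.397  0.386]
ee_pos: [0.5455, -0.3708, 0.4204]
ft_force: [1.1, 0.7, -2.4]
grip_force: 40.0
time: 14.62
ee_pos: [0.5455, -0.3698, 0.4199]
eef_rot: [0.614, 0.354, 0.612, -0.352]
ft_force: [-0.8, -1.3, -1.0]
width: 0.0356
grip_force: 40.0
[ 1.267  0.708 -0.737  1.396 -1.098  1.532  0.35 ]
[[ 0.001  0.865  0.502]
 [ 0.003 -0.502  0.865]
 [ 1.     0.    -0.003]]
hole tilt 0.19303702311921214
[[0.0, 0.0, 0.0, 0.0, 0.01, 0.0], [0.0, 0.0, 0.0, 0.0, 0.01, 0.0], [0.0, 0.0, 0.0, 0.0, 0.01, 0.0], [0.0, 0.0, 0.0, 0.0, 0.01, 0.0], [0.0, 0.0, 0.0, 0.0, 0.01, 0.0]]
```

```bash
python3 -m inch '[[0,0,0,0,0.02,0],[0,0,0,0,0.01,0],[0,0,0,0,0,0],[0,0,0,0,0,0],[0,0,0,0,0,0]]' >/dev/null
python3 -m inch '[[0,0,0,0,0,0],[0,0,0,0,0,0],[0,0,0,0,0,0],[0,0,0,0,0,0],[0,0,0,0,0,0]]'
python3 -c "
from bench import r,job
import numpy as np
s=r.read_state();print(abs(s['joint_vel']).max(),s['joint_positions'].round(2));print(job.close_job())"
```

```text
time: 15.45
ee_pos: [0.5456, -0.3704, 0.4192]
eef_rot: [0.612, 0.352, 0.613, -0.353]
ft_force: [-0.2, -0.6, -1.5]
width: 0.0357
grip_force: 40.0
0.002288193502762342 [ 1.27  0.71 -0.74  1.4  -1.1   1.53  0.35]
the job is handed in; nothing more can be done
None
```

The job is handed in at 15.5 s: the spacer bottomed on the pin (travel about 30 mm, force rising to 17 N) and pushed the collar back. I then drew it off without touching the collar and am holding it still, hole up, about 0.42 m above the table; I judged the collar's 30 mm reading from the travel and one picture, not from a measurement.

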